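Advance the indicator stand four clicks

ROBOT

A 6-joint arm with a two-finger parallel gripper is mounted at the origin on the work surface. World frame = base frame: x ahead of the robot, y to its left, z up, the work surface at z = 0. Lengths are in mm, angles in rad, forces in N, time in s.
With the tool pointing down it reaches from about 300 to 775 mm from the base axis. Payload 14.6 kg.
Tool frame: the origin (TCP) lies on the centre line of the jaws, within the pads' length; the fingertips stand 19 mm ahead of it and the grasp point (between the pads) is the TCP (bot.tip_reach is the distance from the TCP to the fingertips, in mm); z points along the fingers, y is the line along which they close (so a half turn about z gives the same grasp; the last joint's range is limited). The gripper opens to 85 mm and grips with 20 to 120 N. Pads are 22 mm wide; open, the fingers measure 114 mm over their backs; the gripper's body (76 mm by 85 mm) begins 54 mm behind the grasp point. The pads swing forward as they close: fully open they stand 13 mm farther back than shut.
Start: joints at [-1.272, 0.3, 1.521, -0, 1.321, -0.067], TCP at [196.726, -513.604, 250.281] pointing down, gripper open.
Joint ranges: [-3.03, 3.03], [-0.79, 2.21], [0.23, 2.52], [-1.04, 4.18], [0, 3.07], [-2.55, 2.55]. Speed limits (rad/s): [2.22, 2.22, 2.57, 3.14, 3.14, 3.14].

INTERFACE

Orientations are given as a unit quaternion [w, x, y, z].
In Python, from rig import bot gives the robot as it stands. Calls block until the motion is done:
- bot.move_to(position, orientation): joint-space move of the TCP to a pose.
- bot.servo_line(position, attitude=None, speed=150, until_force=None): straight line of the TCP; attitude=None keeps the orientation; speed is the mean speed in mm/s. With until_force (N) it stops when the force on the tool has changed by that much, and returns True; else False.
- bot.move_joints(angles): joint-space move.
- bot.move_gripper(opening, grip_force=None): finger opening in mm; grip_force is the grip in N (None keeps the last); returns when the fingers have stopped.
- bot.dwell(seconds).
- bot.ik(position, orientation): joint angles nearest the present ones, or None.
- bot.read_state(): the state.
- bot.read_camera(name): name is "side" or "top" or "wrist"; returns a dict with "image" (420x560x3 uint8, blue, green, red), "depth" (420x560 float32, mm along the optical axis (not along the pixel's ray), 0 where there is no reading), "fovy" (degrees; the focal length in pixels is half the picture's height over the tangent of half this angle, whatever the lens; pixels are square), "cx", "cy" (the principal point, pixels), "eye" and "attitude" of the camera in the world; the wrist camera has in their place "mount" (4x4, takes a point from camera to tool coordinates, whose origin is the TCP and whose axes are the flange's). Camera axes: x right, y down, z forward; pixel columns grow to the right and rows downward; lengths in mm; the calibration is good to about 2 mm. A picture is of the moment at which its call begins: read the wrist's pose just before it.
A pose or a line that the arm cannot do raises bot.MotionError and nothing moves.
- bot.finish_job(): hands the job in; it is judged then, once.
The state is a dict: "clock": time; "joint_positions": joint angles; "qvel": joint speeds; "effort": joint torques, N m; "ee_pos": TCP position; "tool_rot": TCP orientation; "ft_force": force on the tool from outside, world axes, zero at the start; "moment": the same for the moment, N m; "grip_width": finger opening in mm; "grip_force": force on a finger pad.
Only numpy, scipy, OpenCV 4.12 (cv2) and the standard library are available. Lean on these libraries where they do the work, as an engineer would, in place of code of your own. Each camera call takes 0.05 s, during which the arm holds its last target. There are 200 camera calls.

TASK

With a fingertip against the upright pin, lightly push the brass dial of the indicator stand clockwise (seen from above) by exactly four clicks from where it stands, pausing about half a second at each click so you can count it. Never turn it past the fourth click or backwards from where it started, leave everything else on the cart where it lies, and finish with the hand clear of the dial.

Things in the scene. Friction and masses are not known exactly. Their poses are not given: they have to be found in the camera images.
- dial (a joint): Turn of the brass dial, rad: 0 at the start, growing clockwise from above. It clicks every 0.5236 rad (12 a turn), so it rests at 0, 0.524, 1.047, 1.571, 2.094... A spring resists (5 to 9 N at the pin) until half-way between two clicks; then the dial jumps ahead by itself into the next and rests there. Let go short of half-way, it springs back.
- dial_axis (a point): Point on the dial's vertical axis, level with the upper face of its knurled brass disc, 54 mm above the cart top. The disc is 92 mm across, with a 3 mm high boss 28 mm across at its centre, and sits on a round aluminium housing 124 mm across and 40 mm high (top above the cart), with a dark tick at each click position.
- finger_pin (a point): Middle of the upright round steel pin on the brass dial, 12 mm across, from the disc's face (54 mm above the cart) up to 84 mm. Its centre is 35 mm from the dial axis and goes round with the dial. At the start it stands 60 degrees counter-clockwise (from above) of the stand's x axis.
- stand: Dial indicator stand, bolted down; origin under the dial axis at cart level. Dark foot plate 150 mm wide in x, 12 mm thick, from y = -90 to y = 240 mm. A column 202 mm high with a small gauge stands on it at y = 190 mm; the gauge reaches out to x = 111 mm.
- clamp_ring: purple anodized rotor clamp ring, 84 mm across, 12 mm high; a loose bystander; origin at the centre of its underside
- washer_a: white PEEK washer, 28 mm across, 5 mm thick, on the stand's foot plate; a loose bystander; origin at the centre of its underside
- washer_b: second white PEEK washer, 28 mm across, 5 mm thick, on the stand's foot plate; a loose bystander; origin at the centre of its underside
- bracket: brushed nickel L-shaped sensor bracket, 40 x 30 x 30 mm; a loose bystander; origin at the centre of its underside
- lens: smoky quartz lens, 48 mm across, 11 mm high; a loose bystander; origin at the centre of its underside
- gauge_block: dark steel gauge block standing on edge, 35 x 9 x 30 mm; a loose bystander; origin at the centre of its underside
- arbor: upright dark steel arbor, 22 mm across, 34 mm high; a loose bystander; origin at the centre of its underside

How it is judged:
By the outcome, as a careful person would: the job done as asked, in the order asked, and still so for the second after the job is handed in, with the robot touching nothing.
It also fails if it takes over 54 s, if anything falls off the work surface, if the arm or the gripper's body presses on something with over 40 N, if the wrist force passes 120 N, or if a joint passes its speed limit or range.

## Working session

There is one attempt and no reset: what is moved stays moved. The work goes in short steps, each a Python script; the robot and the scene stay as the last script left them, time stands still between calls to the robot, and variables do not carry over. Pictures are saved under pics/ and viewed, at most 10 in all, crops included, and the job is handed in when it is done.

```bash
ls; mkdir -p pics; cat > h.py <<'E'
import numpy as np, cv2
from rig import bot
from scipy.spatial.transform import Rotation as R
def rot(q): return R.from_quat([q[1],q[2],q[3],q[0]]).as_matrix()
def ray(c,u,v):
    f=c["image"].shape[0]/2/np.tan(np.radians(c["fovy"])/2)
    return np.array([(u-c["cx"])/f,(v-c["cy"])/f,1.])
def at_z(c,u,v,z):
    d=rot(c["attitude"])@ray(c,u,v); e=np.array(c["eye"]); return e+d*(z-e[2])/d[2]
def by_depth(c,u,v):
    return np.array(c["eye"])+rot(c["attitude"])@ray(c,u,v)*c["depth"][int(v),int(u)]
E
python3 - <<'E'
from h import *
import pickle
for n in("top","side"):
    c=bot.read_camera(n); pickle.dump(c,open(n+".pkl","wb")); cv2.imwrite(f"pics/{n}0.png",c["image"])
    print(n,c["eye"],c["attitude"],c["fovy"],c["cx"],c["cy"])
print(bot.read_state())
E
```

```text
pics
top [511.03791915  28.82581896 701.83503657] [ 0.02364089 -0.70580635  0.70632665 -0.04879723] 53.38370169464397 285.48357061171333 209.7725981267706
side [ 439.97037488 -550.89389792  580.04063807] [-0.41600664  0.89933272 -0.12566469  0.04845116] 43.24968013070257 276.2683698874969 209.50493073869958
{'clock': 0.1, 'joint_positions': array([-1.27161693e+00,  3.00427903e-01,  1.52150915e+00,  2.07322537e-05,
        1.32070900e+00, -6.66027619e-02]), 'qvel': array([-0.00117553, -0.0007977 , -0.00167818, -0.00067588,  0.00078967,
        0.00121131]), 'effort': array([ 1.29397082e-03, -5.44376814e+01, -3.62372732e+01, -9.89213686e-05,
        2.97910454e-03,  3.56251587e-05]), 'ee_pos': array([ 196.66868433, -513.43501927,  249.77543187]), 'tool_rot': array([-5.24304950e-04,  9.83322324e-01,  1.81870639e-01, -5.11362921e-05]), 'ft_force': array([ 0.09935596, -0.32311867,  0.14258819]), 'moment': array([-0.01116001, -0.06535009, -0.06380494]), 'grip_force': 0.0, 'grip_width': 85.46718971246285}
```

View pics/top0.png

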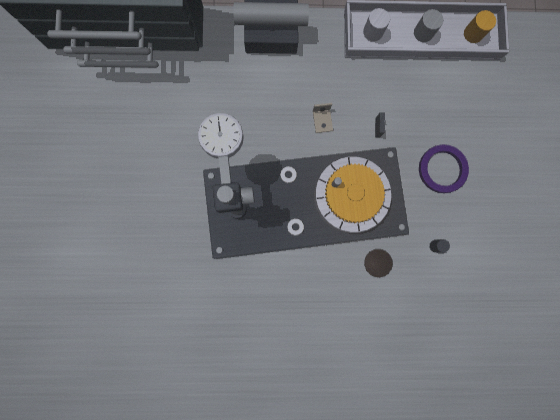

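View pics/side0.png

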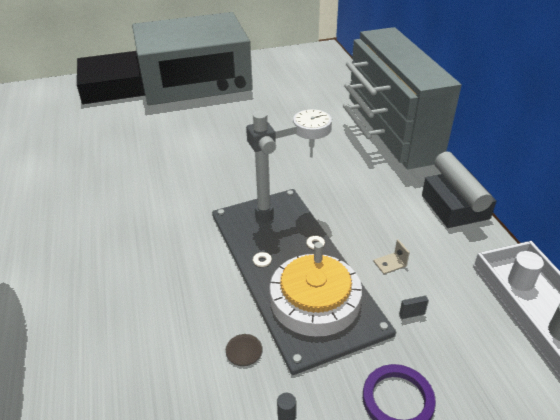

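The top view shows the dial boss near (355,193), the pin near (337,183), the gauge at (220,134), the washers at (288,174) and (295,227), and the other loose parts around the dial. I'll enlarge the dial and convert to positions.

```bash
python3 - <<'E'
from h import *
import pickle
c=pickle.load(open("top.pkl","rb"))
im=c["image"][145:245,305:415]
cv2.imwrite("pics/crop.png",cv2.resize(im,None,fx=6,fy=6,interpolation=cv2.INTER_CUBIC))
# disc by colour
hsv=cv2.cvtColor(c["image"],cv2.COLOR_BGR2HSV)
m=cv2.inRange(hsv,(12,120,80),(35,255,255)); m[:100]=0
ct=max(cv2.findContours(m,0,2)[0],key=cv2.contourArea); e=cv2.fitEllipse(cv2.convexHull(ct)); print(e)
A=at_z(c,*e[0],51); print("axis",A, "diam",2*(at_z(c,e[0][0]+e[1][0]/2,e[0][1],50)-at_z(c,*e[0],50)))
for n,u,v,z in [("fp",210.5,176,12),("fp",390,155,12),("fp",402,227,12),("fp",219,250,12),("gauge",220,134,150),("wa",288,174,17),("wb",295,227,17),("column",225,195,202),("bracket",323,118,10),("block",381,125,30),("ring",444,169,12),("arbor",441,246,34),("lens",378,263,11)]:
    print(n,at_z(c,u,v,z).round(1),by_depth(c,u,v).round(1))
d=c["depth"][150:235,310:400]
# points with height 75..90 near the pin
for v in range(175,195):
  for u in range(328,348):
    p=by_depth(c,u,v)
    if p[2]>78: print(u,v,p.round(1))
E
```

```text
((354.6092834472656, 192.99082946777344), (57.97691345214844, 58.550323486328125), 119.75437927246094)
axis [ 604.82918214 -104.0411403    51.        ] diam [  0.2356613  -92.77629064   0.        ]
fp [638.4 128.9  12. ] [637.9 128.5  14.4]
fp [ 675.8 -173.8   12. ] [ 675.  -172.9   15.1]
fp [ 553.3 -190.6   12. ] [ 553.  -189.3   16.2]
fp [515.7 113.1  12. ] [515.7 112.7  15.5]
gauge [670.3  97.1 150. ] [662.7  93.8 176.2]
wa [641.4  -0.   17. ] [ 6.426e+02 -3.000e-01  1.070e+01]
wb [553.  -11.3  17. ] [553.3 -11.5  12.3]
column [580.2  83.6 202. ] [580.5  83.9 199.9]
bracket [740.1 -60.5  10. ] [743.  -61.7   1.3]
block [ 722.3 -154.8   30. ] [ 722.  -154.6   31. ]
ring [ 652.  -265.9   12. ] [ 654.7 -271.4   -0.9]
arbor [ 521.2 -246.3   34. ] [ 521.2 -247.8   30.3]
lens [ 493.7 -148.9   11. ] [ 493.7 -149.    10.5]
336 177 [624.8 -70.   81.5]
337 177 [624.8 -71.5  81.3]
338 177 [624.5 -72.7  83.3]
339 177 [624.5 -74.2  83.3]
335 178 [622.9 -68.1  83.6]
336 178 [622.8 -69.6  83.7]
337 178 [622.4 -70.6  86.5]
338 178 [622.8 -72.5  84.3]
339 178 [623.1 -74.4  82.3]
340 178 [623.  -75
[... 513 characters left out ...]

336 181 [618.2 -69.5  83.9]
337 181 [618.8 -71.5  80.5]
338 181 [618.5 -72.7  82.6]
339 181 [618.1 -73.9  84.9]
340 181 [618.4 -75.7  83. ]
341 181 [618.5 -77.3  82.6]
334 182 [617.1 -66.8  81.3]
335 182 [617.  -68.2  82.1]
336 182 [616.6 -69.4  84.3]
337 182 [616.9 -71.2  82.6]
338 182 [617.  -72.7  82.5]
339 182 [616.8 -74.1  83.4]
340 182 [617.1 -75.9  81.8]
341 182 [617.1 -77.3  82.1]
334 183 [616.1 -67.2  78.5]
335 183 [615.6 -68.3  81.4]
336 183 [615.3 -69.5  83.4]
337 183 [615.6 -71.3  81.4]
338 183 [615.3 -72.5  83.6]
339 183 [615.7 -74.5  81. ]
340 183 [615.6 -75.9  81.7]
336 184 [614.2 -69.9  80.6]
337 184 [614.1 -71.4  81.1]
338 184 [613.7 -72.5  83.8]
339 184 [614.3 -74.6  80.1]
```

View pics/crop.png

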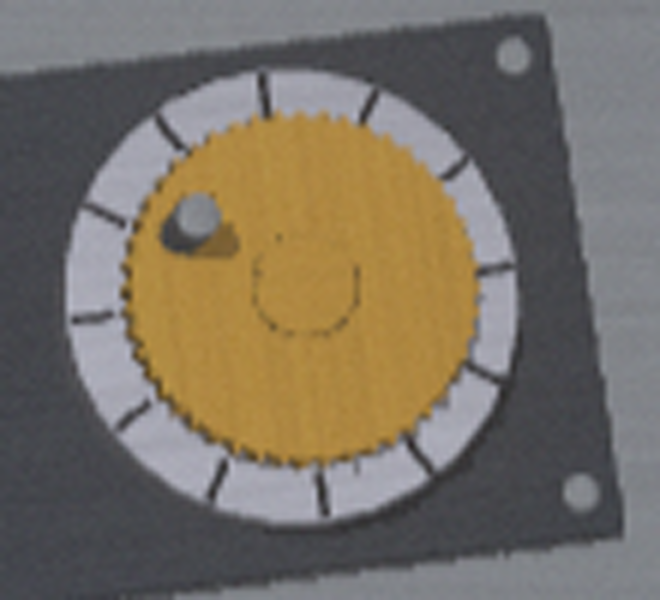

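The pin top is at about (619,-72), 34.5 mm from the axis at (604.4,-103.4), which fits the given 35 mm. Its angle is about 66°. I'll close the gripper and go behind the pin on its counter-clockwise side, then feel for contact.

```bash
cat >> h.py <<'E'
AX=np.array([604.4,-103.4]); TH0=66.0; Z=84.0
def pose(th,gap=0.,z=Z):
    """finger behind the pin that stands th deg clockwise from start, gap mm short of contact"""
    a=np.radians(TH0-th); t=np.array([np.sin(a),-np.cos(a)])
    p=AX+35*np.array([np.cos(a),np.sin(a)])-t*(17+gap)
    psi=np.arctan2(t[1],t[0])+np.pi
    return [*p,z],[0,np.cos(psi/2),np.sin(psi/2),0]
def st():
    s=bot.read_state(); print("t",round(s["clock"],2),"p",s["ee_pos"].round(2),"F",s["ft_force"].round(2)); return s
E
python3 - <<'E'
from h import *
for th in (0,30,60,90,115): print(th,pose(th)[0],np.round(bot.ik(*pose(th)),2))
bot.move_gripper(0); print(bot.read_state()["grip_width"],bot.tip_reach); st()
bot.move_to(*pose(0,13,200)); st()
bot.servo_line(pose(0,13,150)[0],speed=60); s=st()
c=bot.read_camera("side"); cv2.imwrite("pics/side1.png",cv2.resize(c["image"][130:340,180:460],None,fx=2.8,fy=2.8,interpolation=cv2.INTER_CUBIC))
c=bot.read_camera("wrist"); cv2.imwrite("pics/w1.png",c["image"])
E
```

```text
0 [np.float64(603.1055097277288), np.float64(-64.51138605022037), 84.0] [-0.17  0.6   1.5  -0.    1.04 -1.32]
30 [np.float64(622.7232455141511), np.float64(-69.07422726538934), 84.0] [-0.17  0.64  1.43 -0.    1.07 -0.8 ]
60 [np.float64(637.4312824623395), np.float64(-82.83463156437149), 84.0] [-0.19  0.67  1.38 -0.    1.09 -0.29]
90 [np.float64(643.2886139497796), np.float64(-102.1055097277288), 84.0] [-0.21  0.69  1.35 -0.    1.1   0.21]
115 [np.float64(640.1921288784549), np.float64(-118.66183181495839), 84.0] [-0.24  0.69  1.35 -0.    1.1   0.62]
0.2747006732032101 19.0
t 0.87 p [ 196.72 -513.59  250.27] F [0.3  0.31 0.1 ]
t 3.03 p [591.16 -60.03 200.11] F [0.23 0.07 0.2 ]
t 4.02 p [591.42 -59.27 150.43] F [0.65 0.12 0.44]
```

View pics/side1.png

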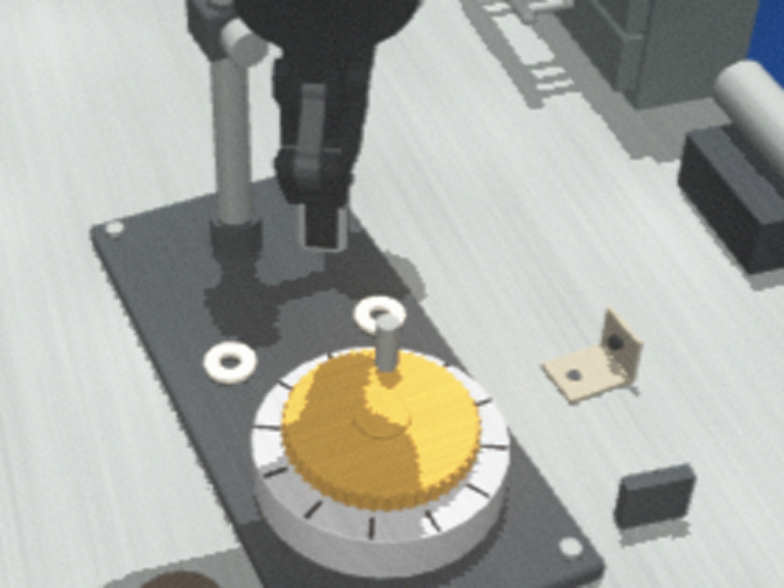

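View pics/w1.png

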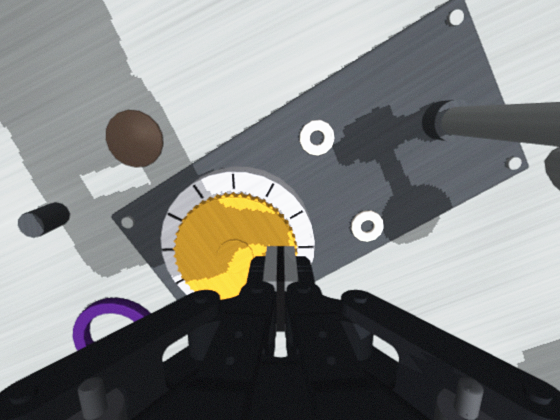

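The side view shows the closed finger (tip at about (322,245)) hovering clear behind the pin (388,340). In the wrist view the pads are narrow at about (280,265) and hide the pin. I'll descend beside the pin and creep to contact.

```bash
python3 - <<'E'
from h import *
print(bot.servo_line(pose(0,13)[0],speed=60,until_force=8)); s=st(); p0=s["ee_pos"]
hit=bot.servo_line(pose(0,-6)[0],speed=10,until_force=2.5); s=st()
a=np.radians(TH0); t=np.array([np.sin(a),-np.cos(a)])
print(hit,"travel past nominal contact",(s["ee_pos"][:2]-np.array(pose(0,0)[0][:2]))@t, "Ft",s["ft_force"][:2]@t)
c=bot.read_camera("side"); cv2.imwrite("pics/side2.png",cv2.resize(c["image"][180:340,240:400],None,fx=3.6,fy=3.6,interpolation=cv2.INTER_CUBIC))
E
```

```text
False
t 5.37 p [591.44 -59.25  84.43] F [-0.13  0.43 -0.14]
t 6.76 p [605.05 -65.36  83.51] F [-0.49  0.34 -0.07]
True travel past nominal contact 2.1191235038644525 Ft -0.5823355519812455
```

View pics/side2.png

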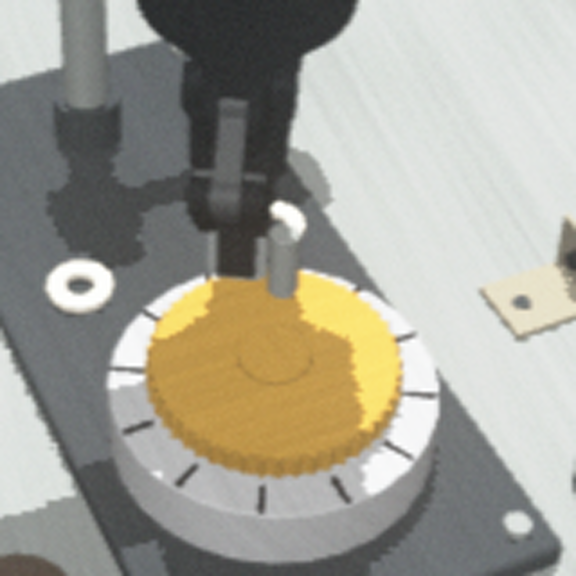

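The finger (right edge about x=262) is just at the pin (270–296) with a light contact, about 2 mm beyond nominal. I'll push along the arc in small steps and watch for the force drop.

```bash
cat >> h.py <<'E'
def ft(th,n=1):
    s=bot.read_state(); a=np.radians(TH0-th); return s["ft_force"][:2]@np.array([np.sin(a),-np.cos(a)]),s
def push(th,end,off,step=1.5,speed=15):
    """advance along the arc till the force has risen and dropped (the dial jumped ahead), at most to end"""
    peak=0; log=[]
    while th<end:
        th+=step; p,q=pose(th,-off); bot.servo_line(p,q,speed=speed)
        f,s=ft(th); log.append((round(th,1),round(-f,1))); peak=max(peak,-f)
        if peak>3.5 and -f<1.5: break
    print(log,"t",round(s["clock"],2)); return th
E
python3 - <<'E'
from h import *
th=push(0,20,2.1)
bot.dwell(.3); st()
c=bot.read_camera("top"); cv2.imwrite("pics/top3.png",cv2.resize(c["image"][145:245,305:415],None,fx=5,fy=5,interpolation=cv2.INTER_CUBIC))
c=bot.read_camera("side"); cv2.imwrite("pics/side3.png",cv2.resize(c["image"][180:340,240:400],None,fx=3.6,fy=3.6,interpolation=cv2.INTER_CUBIC))
E
```

```text
[(1.5, np.float64(1.7)), (3.0, np.float64(3.5)), (4.5, np.float64(5.3)), (6.0, np.float64(5.8)), (7.5, np.float64(6.1)), (9.0, np.float64(5.5)), (10.5, np.float64(4.7)), (12.0, np.float64(2.7)), (13.5, np.float64(0.6))] t 9.06
t 9.36 p [613.97 -66.63  84.11] F [-0.52  0.51 -0.62]
```

View pics/side3.png

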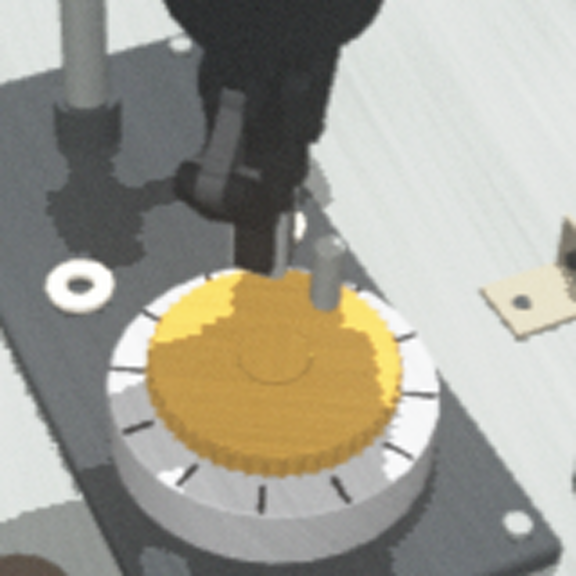

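The pin has jumped ahead to (327,275) with a clear gap to the finger, so that is click 1. The jump came at about 13° of my scale. Next are clicks 2 and 3, each with a pause.

```bash
python3 - <<'E'
from h import *
bot.dwell(.4)
th=13.5
for k in (1,2):
    while th<30*k-4: th=min(th+4.5,30*k-4); bot.servo_line(*pose(th,-2.1),speed=20)
    th=push(th,30*k+18,2.1); bot.dwell(.6)
    c=bot.read_camera("side"); cv2.imwrite(f"pics/side{k+3}.png",cv2.resize(c["image"][180:340,240:400],None,fx=3.6,fy=3.6,interpolation=cv2.INTER_CUBIC))
print(th); st()
E
python3 -c "
import cv2,numpy as np
cv2.imwrite('pics/both.png',cv2.resize(np.hstack([cv2.imread('pics/side4.png'),cv2.imread('pics/side5.png')]),(800,400)))"
```

```text
[(27.5, np.float64(0.0)), (29.0, np.float64(0.9)), (30.5, np.float64(2.0)), (32.0, np.float64(4.4)), (33.5, np.float64(4.8)), (35.0, np.float64(5.2)), (36.5, np.float64(6.2)), (38.0, np.float64(5.1)), (39.5, np.float64(4.7)), (41.0, np.float64(3.2)), (42.5, np.float64(-0.0))] t 13.47
[(57.5, np.float64(1.0)), (59.0, np.float64(2.7)), (60.5, np.float64(4.4)), (62.0, np.float64(5.0)), (63.5, np.float64(6.0)), (65.0, np.float64(4.8)), (66.5, np.float64(6.1)), (68.0, np.float64(3.4)), (69.5, np.float64(2.1)), (71.0, np.float64(0.1))] t 17.52
71.0
t 18.18 p [640.58 -91.62  84.  ] F [ 0.2   0.18 -0.8 ]
```

View pics/both.png

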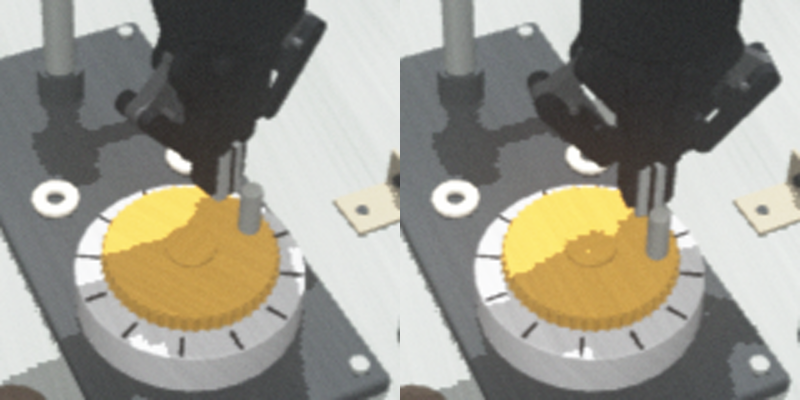

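The frames show the pin at (250,210) after click 2 and at (657,232) after click 3, each time ahead of the finger with a gap. Now the fourth and last click, then back off and lift.

```bash
python3 - <<'E'
from h import *
th=71.
while th<85: th=min(th+4.5,85); bot.servo_line(*pose(th,-2.1),speed=20)
th=push(th,104,2.1); bot.dwell(.6); st()
p,q=pose(th,4); bot.servo_line(p,q,speed=30)
p[2]=230; bot.servo_line(p,q,speed=100)
bot.move_to([420,-330,260],q); st()
c=bot.read_camera("side"); a=cv2.resize(c["image"],(400,300))
c=bot.read_camera("top"); b=cv2.resize(c["image"],(400,300))
d=cv2.resize(c["image"][145:245,305:415],(330,300),interpolation=cv2.INTER_CUBIC)
cv2.imwrite("pics/end.png",np.vstack([np.hstack([a,b]),np.hstack([d,np.zeros((300,470,3),np.uint8)])]))
for v in range(170,225,2):
  for u in range(325,385,2):
    P=by_depth(c,u,v)
    if 79<P[2]<90: print(u,v,P.round(0),end=";")
E
```

```text
[(86.5, np.float64(1.2)), (88.0, np.float64(3.3)), (89.5, np.float64(4.8)), (91.0, np.float64(4.8)), (92.5, np.float64(5.4)), (94.0, np.float64(5.2)), (95.5, np.float64(5.8)), (97.0, np.float64(2.7)), (98.5, np.float64(0.3))] t 21.57
t 22.18 p [ 641.95 -109.64   84.01] F [-0.13 -0.21  0.18]
t 25.35 p [ 420.72 -329.53  259.92] F [-0.07  0.06 -1.19]
371 170 [ 636. -124.   81.];373 170 [ 636. -127.   81.];375 170 [ 636. -130.   82.];369 172 [ 633. -121.   81.];371 172 [ 632. -123.   83.];373 172 [ 632. -126.   85.];375 172 [ 632. -129.   83.];369 174 [ 630. -121.   80.];371 174 [ 629. -123.   85.];373 174 [ 629. -126.   83.];375 174 [ 629. -129.   84.];
```

View pics/end.png

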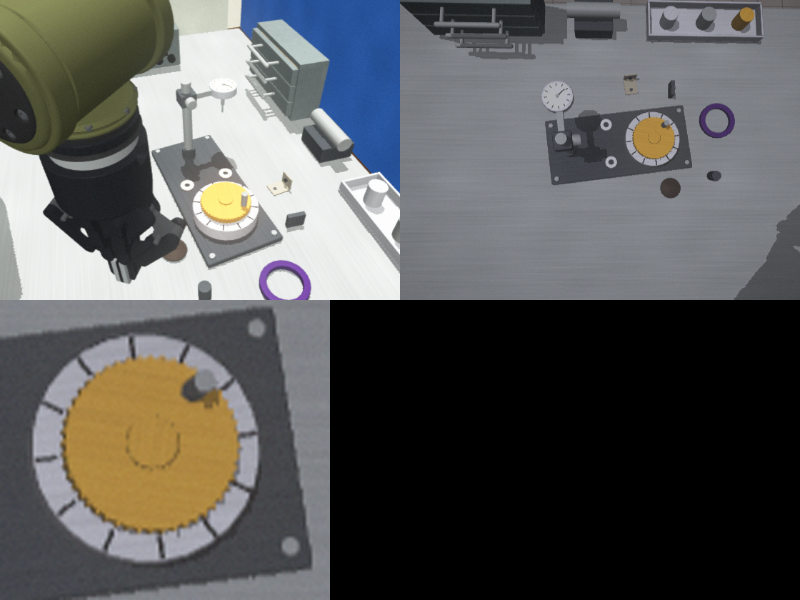

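My sampled rows cut the pin off, and this reading gives about 100–104° of turn rather than 120°. I'll measure the pin properly from full depth masks, at the start and now, before handing in.

```bash
cat >> h.py <<'E'
def pin(c,lo=78,hi=92,win=None):
    v,u=np.mgrid[0:420,0:560]; f=210/np.tan(np.radians(c["fovy"])/2)
    d=np.stack([(u-c["cx"])/f,(v-c["cy"])/f,np.ones(u.shape)],-1)*c["depth"][...,None]
    P=d@rot(c["attitude"]).T+np.array(c["eye"])
    m=(P[...,2]>lo)&(P[...,2]<hi)&(np.hypot(P[...,0]-AX[0],P[...,1]-AX[1])<60)&(c["depth"]>0)
    Q=P[m]; mid=Q.mean(0); D=mid[:2]-AX
    return m.sum(),mid.round(1),"span",np.ptp(Q,0).round(1),"r",np.hypot(*D).round(1),"ang",np.degrees(np.arctan2(D[1],D[0])).round(1)
E
python3 - <<'E'
from h import *
import pickle
for n in("top","side"):
    o=pickle.load(open(n+".pkl","rb")); c=bot.read_camera(n); pickle.dump(c,open(n+"_end.pkl","wb"))
    print(n,pin(o),"\n    ",pin(c))
c=pickle.load(open("top_end.pkl","rb"))
hsv=cv2.cvtColor(c["image"],cv2.COLOR_BGR2HSV)
m=cv2.inRange(hsv,(12,120,80),(35,255,255)); m[:100]=0
ct=max(cv2.findContours(m,0,2)[0],key=cv2.contourArea); print(cv2.fitEllipse(cv2.convexHull(ct)))
a=pickle.load(open("top.pkl","rb"))["image"][145:245,305:415];b=c["image"][145:245,305:415]
t=cv2.imread("pics/top3.png"); t=cv2.resize(t,(400,364))
cv2.imwrite("pics/cmp.png",np.hstack([cv2.resize(x,(400,364),interpolation=cv2.INTER_CUBIC) for x in(a,b)]))
E
```

```text
top (np.int64(53), array([619.1, -71.8,  82.8]), 'span', array([11.1, 10.7,  8. ]), 'r', np.float64(34.8), 'ang', np.float64(65.0)) 
     (np.int64(53), array([ 633.1, -125.3,   83.2]), 'span', array([11.1, 10.9,  7.5]), 'r', np.float64(36.1), 'ang', np.float64(-37.4))
side (np.int64(62), array([621. , -74.5,  82.1]), 'span', array([10.3, 12.4,  7.6]), 'r', np.float64(33.3), 'ang', np.float64(60.1)) 
     (np.int64(71), array([ 634.9, -128.1,   82.1]), 'span', array([11.9, 11.5,  6.9]), 'r', np.float64(39.3), 'ang', np.float64(-38.9))
((354.7283630371094, 192.92686462402344), (57.89569854736328, 58.74537658691406), 122.70820617675781)
```

```bash
python3 - <<'E'
from h import *
import pickle
s=pickle.load(open("side.pkl","rb")); o=pin(s)[1]
def ang(u,v):
    p=at_z(s,u,v,84)[:2]; D=p-AX-np.array([1.9,-2.7]); return p.round(1),np.hypot(*D).round(1),np.degrees(np.arctan2(D[1],D[0])).round(1)
print(ang(240+283/3.6,180+233/3.6),ang(331.1,247.5),ang(340,255.2),ang(342.8,264.8))
for _ in range(2): print(bot.read_state()["clock"],pin(bot.read_camera("top")),pin(bot.read_camera("side"))); bot.dwell(.3)
E
```

```text
(array([621.4, -74.5]), np.float64(35.0), np.float64(64.5)) (array([635.5, -84.1]), np.float64(36.6), np.float64(36.9)) (array([ 641.8, -100.9]), np.float64(35.8), np.float64(8.4)) (array([ 639.1, -118. ]), np.float64(34.9), np.float64(-20.0))
25.55 (np.int64(52), array([ 633.1, -125.4,   83.2]), 'span', array([10.8, 10.4,  5.8]), 'r', np.float64(36.2), 'ang', np.float64(-37.4)) (np.int64(68), array([ 635. , -127.9,   82.1]), 'span', array([11.8, 11.4,  6.5]), 'r', np.float64(39.2), 'ang', np.float64(-38.6))
25.95 (np.int64(54), array([ 633. , -125.3,   82.9]), 'span', array([11.1, 10.9,  6.3]), 'r', np.float64(36.0), 'ang', np.float64(-37.4)) (np.int64(71), array([ 634.9, -128. ,   82. ]), 'span', array([11.6, 13.4,  6.6]), 'r', np.float64(39.2), 'ang', np.float64(-38.9))
```

Clicks 1–3 read about 28° apart (64→37→8→-20), so those were complete. On the fourth the dial has stuck on the half-way crest at about 104°, because my stop came right at zero force. I'll return behind the pin and nudge it a few degrees over, well short of the fourth click.

```bash
python3 - <<'E'
from h import *
p,q=pose(92,4,200); bot.move_to(p,q); p[2]=Z; bot.servo_line(p,q,speed=80,until_force=8); st()
for th in (94,96,97.5,99,100.5,102,103.5):
    bot.servo_line(*pose(th,-2.1),speed=15); print(th,(-ft(th)[0]).round(1),end="; ")
bot.dwell(.6); st()
p,q=pose(100,4); bot.servo_line(p,q,speed=30)
p[2]=220; bot.servo_line(p,q,speed=100)
bot.move_to([420,-330,260],q); st()
import pickle
for n in("top","side"): c=bot.read_camera(n); pickle.dump(c,open(n+"_end.pkl","wb")); print(n,pin(c))
a=c["image"]; b=pickle.load(open("top_end.pkl","rb"))["image"]
cv2.imwrite("pics/end2.png",np.hstack([cv2.resize(a[180:420,220:500],(400,343)),cv2.resize(b[90:290,190:480],(400,343))]))
E
```

```text
t 29.19 p [645.29 -99.92  84.54] F [-0.35  0.79 -0.01]
94 0.4; 96 -0.2; 97.5 0.6; 99 0.4; 100.5 0.2; 102 0.8; 103.5 -0.2; t 31.93 p [ 641.23 -112.86   83.97] F [0.58 0.16 0.56]
t 35.08 p [ 420.67 -329.52  259.82] F [0.06 0.05 0.18]
top (np.int64(51), array([ 626.9, -131.4,   83.1]), 'span', array([10.6, 10.9,  5.8]), 'r', np.float64(36.0), 'ang', np.float64(-51.2))
side (np.int64(71), array([ 628.7, -134.2,   82.1]), 'span', array([11.7, 12.7,  5.4]), 'r', np.float64(39.2), 'ang', np.float64(-51.6))
```

View pics/end2.png

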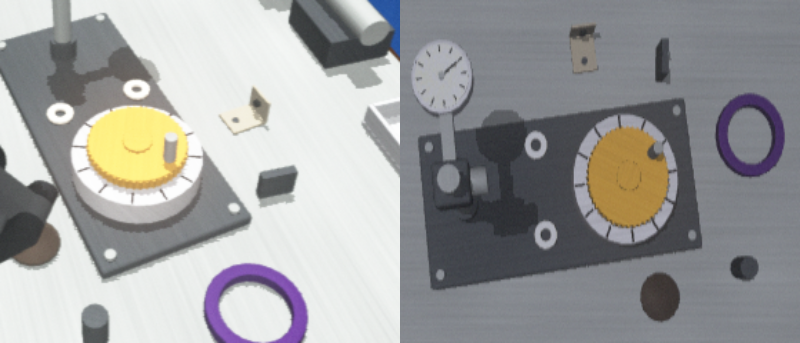

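The pin (171,145 left view, 657,150 right view) now sits at the fourth position. The chord from its start is 60.1 mm against 60.6 mm expected for 120°. The hand is clear and the bystanders haven't moved.

```bash
python3 -c "
from rig import bot
print(bot.finish_job())"
```

```text
the job is handed in; nothing more can be done
None
```

The dial is four clicks clockwise (about 118° measured, 120° expected), the hand is clear and nothing else looks moved; on click four I let go too early, so it sat at half-way for several seconds until a second light push, and the job was handed in at about 35 s.

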